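# Put three tools back on their shadow boards

## Task

Each of the three tools - hole saw, cork sanding block and pocket level - has been left on another one's shadow board. Park one of them for a moment on the blank board, then move every tool onto the board that bears its own outline, standing flat, centred on the outline and lined up with it. Leave the jar, the tin and the screwdriver where they are.

Things in the scene. Friction and masses are not known exactly. Their poses are not given: they have to be found in the camera images.
- saw_center (a point): hole saw: a steel cup standing mouth down, diameter 50 mm and 40 mm high, with a boss of diameter 18 mm and 10 mm high on top (50 mm in all), about 0.16 kg; the point is on its axis, 25 mm above its underside; z up. Round: its yaw does not matter.
- block_center (a point): cork sanding block, a plain brown cuboid 50 mm (x) by 80 mm (y), 40 mm high, about 0.07 kg; the point is its centre, 20 mm above its underside; z up.
- level_center (a point): pocket level, a slim aluminium bar 18 mm (x) by 120 mm (y), 30 mm high, black ends and a green vial on top, about 0.13 kg; the point is its centre, 15 mm above its underside; z up.
- board_saw_top (a point): The hole saw's board: plywood board 90 x 140 x 6 mm, fixed to the bench; a black disc of diameter 58 mm is painted at its centre. The point is the centre of its top face (6 mm above the bench); y along its long side, z up.
- board_block_top (a point): The sanding block's board: plywood board 90 x 140 x 6 mm, fixed to the bench; a wide black rectangle, 57 mm (x) by 87 mm (y), is painted at its centre. The point is the centre of its top face (6 mm above the bench); y along its long side, z up.
- board_level_top (a point): The pocket level's board: plywood board 90 x 140 x 6 mm, fixed to the bench; a slim black bar, 26 mm (x) by 128 mm (y), is painted at its centre. The point is the centre of its top face (6 mm above the bench); y along its long side, z up.
- board_blank_top (a point): The blank board, the free spot, empty at the start: plywood board 90 x 140 x 6 mm, fixed to the bench; nothing is painted on it. The point is the centre of its top face (6 mm above the bench); y along its long side, z up.
- jar_center (a point): bystander: amber glass jar with a steel cap, diameter 48 mm, 65 mm high, loose on the bench; the point is its centre, half-way up
- tin_center (a point): bystander: tin with a paper label, diameter 70 mm, 85 mm high, loose on the bench; the point is its centre, half-way up
- driver_grip (a point): bystander: screwdriver with a black handle, 180 mm long, lying loose on the bench; the point is in its handle, x along the shaft towards the tip
Not all that is in view belongs to the job. What is shaped like the part that bears board_block_top but green or pink is not meant. Leave any yellow look-alike of the part that bears saw_center alone.

How it is judged:
On the way:
1. one of the three tools has been set down on the blank board and let go (its centre within 40 mm of the board's centre) (((horizontal distance between saw_center and board_blank_top below 0.04 m and z of saw_center in the frame of board_blank_top between 0.021 and 0.029 m and angle between saw_center's own z axis and vertical below 0.1 rad and linear speed of saw below 0.02 m/s and contact force between saw and the fingers below 0.1 N) or (horizontal distance between block_center and board_blank_top below 0.04 m and z of block_center in the frame of board_blank_top between 0.016 and 0.024 m and angle between block_center's own z axis and vertical below 0.1 rad and linear speed of block below 0.02 m/s and contact force between block and the fingers below 0.1 N) or (horizontal distance between level_center and board_blank_top below 0.04 m and z of level_center in the frame of board_blank_top between 0.011 and 0.019 m and angle between level_center's own z axis and vertical below 0.1 rad and linear speed of level below 0.02 m/s and contact force between level and the fingers below 0.1 N))), for 0.2 s.
At the end, for the whole second after the job is handed in: Hole saw, sanding block and pocket level each stand flat (tilt under 0.1 rad, resting on the board) and at rest on the board with their own outline, centre within 12 mm of the board's centre; block and level lie along their boards to within 0.2 rad, either way round (horizontal distance between saw_center and board_saw_top below 0.012 m and z of saw_center in the frame of board_saw_top between 0.021 and 0.029 m and angle between each of saw_center, block_center, level_center's own z axis and vertical below 0.1 rad and linear speed of each of saw, block, level below 0.02 m/s and horizontal distance between block_center and board_block_top below 0.012 m and z of block_center in the frame of board_block_top between 0.016 and 0.024 m and horizontal distance between level_center and board_level_top below 0.012 m and z of level_center in the frame of board_level_top between 0.011 and 0.019 m and angle between the y axis of block_center and the y axis of board_block_top, either way round below 0.2 rad and angle between the y axis of level_center and the y axis of board_level_top, either way round below 0.2 rad); the robot touches nothing.
It fails at once if the jar, the tin or the screwdriver is shifted by more than 30 mm (distance of any of jar_center, tin_center, driver_grip from where it was at the start of the episode above 0.03 m).
It also fails if it takes over 112 s, if anything falls off the work surface, if the arm or the gripper's body presses on something with over 40 N, if the wrist force passes 120 N, or if a joint passes its speed limit or range.

## Robot

A 6-joint arm with a two-finger parallel gripper is mounted at the origin on the work surface. World frame = base frame: x ahead of the robot, y to its left, z up, the work surface at z = 0. Lengths are in m, angles in rad, forces in N, time in s.
With the tool pointing down it reaches from about 0.375 to 0.925 m from the base axis. Payload 5.7 kg.
Tool frame: the origin (TCP) lies midway between the tips of the shut fingers; the grasp point (between the pads) lies 19 mm behind it; z points along the fingers, y is the line along which they close (so a half turn about z gives the same grasp; the last joint's range is limited). The gripper opens to 88 mm and grips with 3 to 60 N. Pads are 20 mm wide; open, the fingers measure 115 mm over their backs; the gripper's body (75 mm by 178 mm) begins 61 mm behind the grasp point.
Start: joints at [-1.395, 0.359, 1.51, -0, 1.272, -0.115], TCP at [0.172, -0.575, 0.223] pointing down, gripper open.
Joint ranges: [-2.97, 2.97], [-1.01, 2.36], [0.21, 2.38], [-0.96, 4.11], [0.2, 2.71], [-2.98, 2.98]. Speed limits (rad/s): [2.39, 2.39, 3.14, 3.14, 3.14, 3.14].

## Interface

Orientations are given as a unit quaternion [x, y, z, w].
In Python, from bench import move_ptp, servo_line, goto_joints, move_gripper, sleep, inverse_kinematics, capture, PlanningError, close_job, spot_in, silhouettes, current_clock, current_joint_pos, current_qvel, current_joint_torque, current_position, current_orientation, current_force, current_torque, current_finger_gap, current_grip_force gives the robot as it stands. Calls block until the motion is done:
- move_ptp(position, orientation): joint-space move of the TCP to a pose.
- servo_line(position, orientation=None, rate=0.15, contact_N=None): straight line of the TCP; orientation=None keeps the orientation; rate is the mean speed in m/s. With contact_N (N) it stops when the force on the tool has changed by that much, and returns True; else False.
- goto_joints(angles): joint-space move.
- move_gripper(opening): finger opening in m; the grip force is fixed at half the most; returns when the fingers have stopped.
- sleep(seconds).
- inverse_kinematics(position, orientation): joint angles nearest the present ones, or None.
- capture(name): name is "scene" or "top" or "wrist"; returns a dict with "image" (480x640x3 uint8, blue, green, red), "range_z" (480x640 float32, m along the optical axis (not along the pixel's ray), 0 where there is no reading), "intrinsics" (3x3 intrinsics, pixels), "R" (3x3) and "t" (3): a world point X has camera coordinates R X + t. Camera axes: x right, y down, z forward; pixel columns grow to the right and rows downward; lengths in m; the calibration is good to about 2 mm. A picture is of the moment at which its call begins.
A pose or a line that the arm cannot do raises PlanningError and nothing moves.
- close_job(): hands the job in; it is judged then, once.
Trained networks look in the newest picture that a camera, given by its name, has taken for a name from the list of things; names that differ only in an ending like _2 or _b are one class to them, and where a whole thing is asked for, a point or a joint stands for the part that bears it (a point fixed in the world has none). Each returns a list of dicts, best first, with "conf" (0 to 1); they miss things now and then, are a little off and sometimes report something else, mostly with a low value. They report only what shows in the picture. A call takes as long as a camera call. They do not tell look-alikes from the thing itself.
- spot_in(camera, query): "xy" ([column, row] in pixels, amid what is visible of it).
- silhouettes(camera, query): "region" (480x640 bool, what is visible of it) and "xy" ([column, row] in pixels, amid what is visible of it).
Readings, each from a call of its own:
- current_clock(): time.
- current_joint_pos(): joint angles.
- current_qvel(): joint speeds.
- current_joint_torque(): joint torques, N m.
- current_position(): TCP position.
- current_orientation(): TCP orientation.
- current_force(): force on the tool from outside, world axes, zero at the start.
- current_torque(): the same for the moment, N m.
- current_finger_gap(): finger opening in m.
- current_grip_force(): force on a finger pad.
Only numpy, scipy, OpenCV 4.12 (cv2) and the standard library are available. Lean on these libraries where they do the work, as an engineer would, in place of code of your own. Each camera call takes 0.05 s, during which the arm holds its last target. There are 200 camera calls.

## Working session

There is one attempt and no reset: what is moved stays moved. The work goes in short steps, each a Python script; the robot and the scene stay as the last script left them, time stands still between calls to the robot, and variables do not carry over. Pictures are saved under pics/ and viewed, at most 14 in all, crops included, and the job is handed in when it is done.

```bash
ls; mkdir -p pics; python3 - <<'E'
from bench import *
import cv2,numpy as np
for n in("top","scene"):
    c=capture(n);cv2.imwrite(f"pics/{n}0.png",c["image"])
    print(n,c["intrinsics"].tolist(),c["R"].round(3).tolist(),c["t"].round(3).tolist())
    for q in["saw_center","block_center","level_center","board_saw_top","board_block_top","board_level_top","board_blank_top","jar_center","tin_center","driver_grip"]:
        print(q,[(np.round(d["xy"]).tolist(),round(d["conf"],2)) for d in spot_in(n,q)])
print(current_clock(),current_orientation())
E
```

```text
pics
top [[481.84193953548487, 0.0, 316.3882398491645], [0.0, 481.84193953548487, 243.50677270075718], [0.0, 0.0, 1.0]] [[-0.004, -1.0, 0.001], [-0.987, 0.004, -0.163], [0.163, -0.002, -0.987]] [-0.013, 0.574, 1.1]
saw_center [([292.0, 332.0], 0.61), ([274.0, 218.0], 0.59), ([320.0, 280.0], 0.48), ([483.0, 218.0], 0.26)]
block_center [([346.0, 225.0], 0.81)]
level_center [([391.0, 300.0], 0.84)]
board_saw_top [([389.0, 297.0], 0.83)]
board_block_top [([287.0, 151.0], 0.95), ([266.0, 217.0], 0.72), ([218.0, 367.0], 0.69)]
board_level_top [([336.0, 229.0], 0.84)]
board_blank_top []
jar_center [([320.0, 277.0], 0.9), ([390.0, 302.0], 0.68), ([274.0, 218.0], 0.44), ([360.0, 225.0], 0.39)]
tin_center [([154.0, 236.0], 0.82)]
driver_grip [([480.0, 219.0], 0.86), ([347.0, 223.0], 0.45)]
scene [[619.6044681386383, 0.0, 322.2720208440074], [0.0, 619.6044681386383, 234.1223565872492], [0.0, 0.0, 1.0]] [[0.874, 0.485, 0.022], [0.323, -0.548, -0.772], [-0.363, 0.682, -0.636]] [-0.461, -0.134, 1.587]
saw_center [([387.0, 239.0], 0.96)]
block_center [([341.0, 280.0], 0.93)]
level_center [([232.0, 284.0], 0.73)]
board_saw_top [([240.0, 290.0], 0.82)]
board_block_top [([391.0, 252.0], 0.85), ([454.0, 283.0], 0.65), ([281.0, 174.0], 0.62)]
board_level_top [([339.0, 300.0], 0.89)]
board_blank_top [([341.0, 201.0], 0.87)]
jar_center [([301.0, 245.0], 0.64)]
tin_center [([419.0, 163.0], 0.79), ([340.0, 280.0], 0.59)]
driver_grip [([259.0, 405.0], 0.56)]
1.1 [ 9.89445022e-01  1.44908747e-01 -6.56127890e-06 -5.66437524e-05]
```

View pics/top0.png

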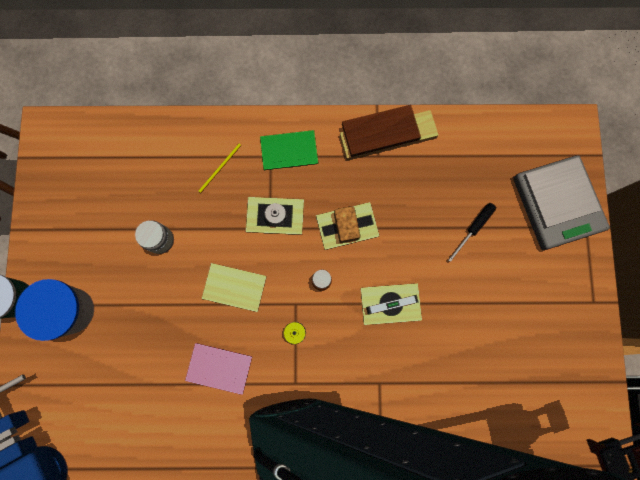

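View pics/scene0.png

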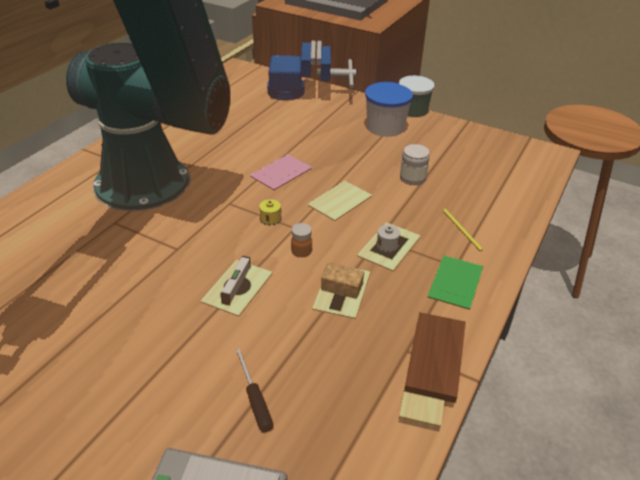

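The top view shows the saw on the block board (275,215), the block on the level board (347,225), the level on the saw board (391,304), and the blank board at (234,287). The jar is at (321,280), and the yellow saw look-alike is at (293,333). I'll compute rough positions, then look from the wrist camera.

```bash
cat > h.py <<'E'
from bench import *
import cv2,numpy as np
from scipy.spatial.transform import Rotation as Ro
def world(c,px,z):
    "pixels (N,2) -> world points on plane z"
    p=np.c_[np.asarray(px,float).reshape(-1,2),np.ones(np.size(px)//2)]
    d=(np.linalg.inv(c["intrinsics"])@p.T).T@c["R"]; o=-c["R"].T@c["t"]
    return o+d*((z-o[2])/d[:,2])[:,None]
def pix(c,X):
    q=np.atleast_2d(X)@c["R"].T+c["t"]; q=q@c["intrinsics"].T
    return q[:,:2]/q[:,2:]
def cloud(c):
    v,u=np.mgrid[:480,:640]; Z=c["range_z"]
    P=np.stack([u,v,np.ones_like(u)],-1)@np.linalg.inv(c["intrinsics"]).T*Z[...,None]
    return (P-c["t"])@c["R"]
def down(yaw):
    "tool pointing down, closing line (tool y) at angle yaw from world y (mod pi)"
    yaw=(yaw+np.pi/2)%np.pi-np.pi/2
    return (Ro.from_euler("z",yaw)*Ro.from_quat([1,0,0,0])).as_quat()
E
python3 - <<'E'
from h import *
c=capture("top")
for n,p,z in[("saw",(275,213),.05),("block",(347,224),.046),("level",(391,304),.036),("bB",(275,215),.006),("bL",(348,226),.006),("bS",(391,304),.006),("blank",(234,287),.006),("jar",(321,280),.065),("tin",(152,236),.085),("drv",(482,217),.01)]:
    print(n,world(c,p,z).round(3)[0])
w=capture("wrist");print(current_position(),-w["R"].T@w["t"],w["R"].round(2).tolist(),w["intrinsics"][0,0])
move_ptp([.53,0.05,.40],down(0)); print(current_clock(),current_joint_pos().round(2) if hasattr(current_joint_pos(),'round') else current_joint_pos())
w=capture("wrist");cv2.imwrite("pics/w1.png",w["image"]);print(-w["R"].T@w["t"])
E
```

```text
saw [0.648 0.084 0.05 ]
block [ 0.621 -0.089  0.046]
level [ 0.43  -0.19   0.036]
bB [0.653 0.088 0.006]
bL [ 0.624 -0.094  0.006]
bS [ 0.431 -0.195  0.006]
blank [0.474 0.186 0.006]
jar [ 0.485 -0.025  0.065]
tin [0.586 0.364 0.085]
drv [ 0.645 -0.426  0.01 ]
[ 0.17200852 -0.57479786  0.22264001] [ 0.23707955 -0.55336678  0.38363428] [[0.29, -0.96, -0.0], [-0.93, -0.28, 0.25], [-0.24, -0.07, -0.97]] 416.9023401158342
3.825 [-0.04  0.15  1.37 -0.    1.62  1.53]
[0.59806226 0.05108342 0.56069994]
```

View pics/w1.png

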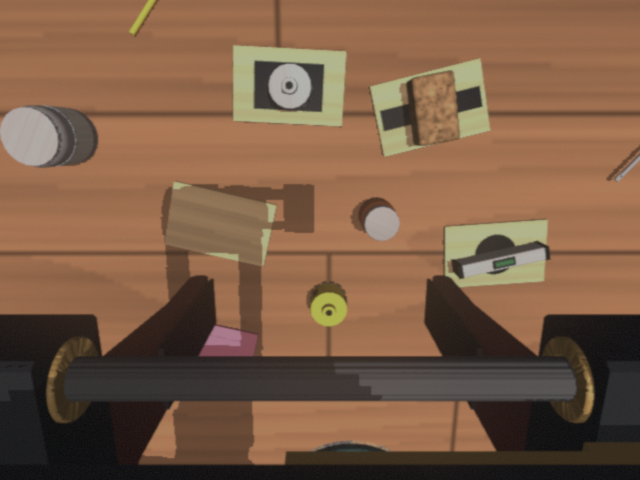

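The wrist view shows everything. The saw is at (290,86), the block at (434,107), the level at (500,260) and the jar at (381,222). Next I'll fit the boards by colour and the tools by depth.

```bash
cat >> h.py <<'E'
B={"bB":(.653,.088),"bL":(.624,-.094),"bS":(.431,-.195),"blank":(.474,.186)}
def rect(xy):
    "centre, sides (short,long), yaw of long side from world y, in (-pi/2,pi/2]"
    (cx,cy),_,_=r=cv2.minAreaRect(np.float32(xy)*1000)
    b=cv2.boxPoints(r); e=[b[1]-b[0],b[2]-b[1]]; e.sort(key=np.linalg.norm)
    yaw=np.arctan2(-e[1][0],e[1][1]); yaw=(yaw+np.pi/2)%np.pi-np.pi/2
    return np.array([cx,cy])/1000,[round(float(np.linalg.norm(i))) for i in e],float(yaw)
def boards(c,names=B):
    hsv=cv2.cvtColor(c["image"],cv2.COLOR_BGR2HSV)
    m=((hsv[...,0]>=21)&(hsv[...,0]<=40)&(hsv[...,1]>50)&(hsv[...,1]<190)&(hsv[...,2]>110)).astype(np.uint8)
    m=cv2.morphologyEx(m,cv2.MORPH_OPEN,np.ones((3,3)))
    v,u=np.nonzero(m); W=world(c,np.c_[u,v],.006)[:,:2]; out={}
    for n in names:
        s=W[np.hypot(*(W-B[n]).T)<.092]
        out[n]=rect(s) if len(s)>50 else None
    return out
def tool(c,xy,zlo,zhi,r=.08):
    P=cloud(c); s=(c["range_z"]>0)&(P[...,2]>zlo)&(P[...,2]<zhi)&(np.hypot(P[...,0]-xy[0],P[...,1]-xy[1])<r)
    return (*rect(P[s][:,:2]),int(s.sum()),float(np.median(P[s][:,2])))
T={"saw":(.648,.084,.035,.06),"block":(.621,-.089,.035,.06),"level":(.43,-.19,.025,.05)}
E
python3 - <<'E'
from h import *
for n in("wrist","top"):
    c=capture(n)
    for k,v in boards(c).items(): print(n,k,v)
    for k,v in T.items(): print(n,k,tool(c,v[:2],*v[2:]))
E
```

```text
wrist bB (array([0.65297882, 0.0909405 ]), [89, 139], -0.05092883110046387)
wrist bL (array([ 0.62642108, -0.08907477]), [89, 140], 0.23955512046813965)
wrist bS (array([ 0.43337689, -0.19103314]), [89, 138], 0.07282662391662598)
wrist blank (array([0.47530301, 0.18837192]), [89, 139], -0.2345120906829834)
wrist saw (array([0.64967468, 0.08745927]), [49, 49], 1.5536748170852661, 1516, 0.04520598588824083)
wrist block (array([ 0.62440302, -0.08579903]), [51, 80], -1.3881582021713257, 3001, 0.0446195336736217)
wrist level (array([ 0.43064011, -0.19042442]), [19, 121], 0.2308492660522461, 1402, 0.0342925166459859)
top bB None
top bL (array([ 0.62756683, -0.09785045]), [89, 127], 0.2376847267150879)
top bS (array([ 0.43239832, -0.19353973]), [89, 140], 0.07243990898132324)
top blank (array([0.47373587, 0.18569205]), [89, 138], -0.22909820079803467)
top saw (array([0., 0.]), [0, 0], 0.0, 0, nan)
top block (array([ 0.62380945, -0.08873134]), [50, 81], -1.3873438835144043, 684, 0.045616372513082946)
top level (array([ 0.43009705, -0.19391525]), [18, 121], 0.23021602630615234, 393, 0.03600586804653637)
  return _methods._mean(a, axis=axis, dtype=dtype,
  ret = ret.dtype.type(ret / rcount)
```

The fits are good, and the two cameras agree to about 3 mm. First I'll park the saw on the blank board, then move the block to its own board.

```bash
cat >> h.py <<'E'
OFF=np.array([-.0005,-.0014])  # half the wrist/top camera difference
def go(xy,yaw,z):
    for k in(0,np.pi):
        q=(Ro.from_euler("z",k)*Ro.from_quat(down(yaw))).as_quat()
        try: return move_ptp([*xy,z],q)
        except PlanningError as e: err=e
    raise err
def pick(xy,yaw,z,w):
    move_gripper(w); go(xy,yaw,.13); servo_line([*xy,z],rate=.1); move_gripper(0)
    print("gap",current_finger_gap(),"F",current_grip_force())
    servo_line([*xy,.14],rate=.15); print("after lift",current_finger_gap(),current_grip_force())
def place(xy,yaw,z,w):
    go(xy,yaw,.14); servo_line([*xy,z+.012],rate=.12)
    print("contact",servo_line([*xy,z],rate=.02,contact_N=4),current_position()); move_gripper(w); sleep(.3)
    servo_line([*xy,.14],rate=.15); print("t",current_clock())
E
python3 - <<'E'
from h import *
pick(np.array([.6497,.0875])+OFF,0,.013,.085)
place(np.array([.4750,.1870])+OFF/2,0,.0125,.085)
E
```

```text
gap 0.04843382292788581 F 30.000315606594086
after lift 0.04830326100880812 29.999724626541138
contact True [0.47461232 0.18631128 0.01306217]
t 12.9083
```

```bash
python3 - <<'E'
from h import *
h=np.pi/2
pick(np.array([.6244,-.0858])+OFF,-1.388+h,.013,.085)
place(np.array([.6530,.0909])+OFF,-.051+h,.0125,.075)
pick(np.array([.4306,-.1904])+OFF,.2305+h,.011,.06)
place(np.array([.6264,-.0891])+OFF,.2395+h,.0105,.05)
go(np.array([.53,.05]),0,.40)
c=capture("wrist");cv2.imwrite("pics/w2.png",c["image"])
for k,v in boards(c).items(): print(k,v)
for k,xy,z in[("saw",B["blank"],.035),("block",B["bB"],.035),("level",B["bL"],.025)]: print(k,tool(c,xy,z,.06))
print(current_clock())
E
```

```text
gap 0.05020642000268639 F 30.00015377998352
after lift 0.049564834634647156 29.99983012676239
contact True [0.65233855 0.08950159 0.01310802]
t 21.8333
gap 0.01797713866991285 F 30.00021994113922
after lift 0.01737849026865644 29.999761283397675
contact True [ 0.62570131 -0.09043925  0.01105393]
t 31.9083
bB (array([0.65299371, 0.09096338]), [89, 139], -0.05130970478057861)
bL (array([ 0.62647083, -0.08892435]), [89, 139], 0.24155688285827637)
bS (array([ 0.43339136, -0.19150974]), [89, 138], 0.07242584228515625)
blank (array([0.47523154, 0.18855127]), [89, 139], -0.2368098497390747)
saw (array([0.47531146, 0.18842673]), [49, 50], -0.8192092180252075, 1239, 0.04502941691040076)
block (array([0.65251367, 0.09212959]), [50, 80], -0.0511324405670166, 3084, 0.04487708571953564)
level (array([ 0.62629608, -0.08936632]), [18, 121], 0.2380540370941162, 1596, 0.03488794767023998)
33.1417
```

View pics/w2.png

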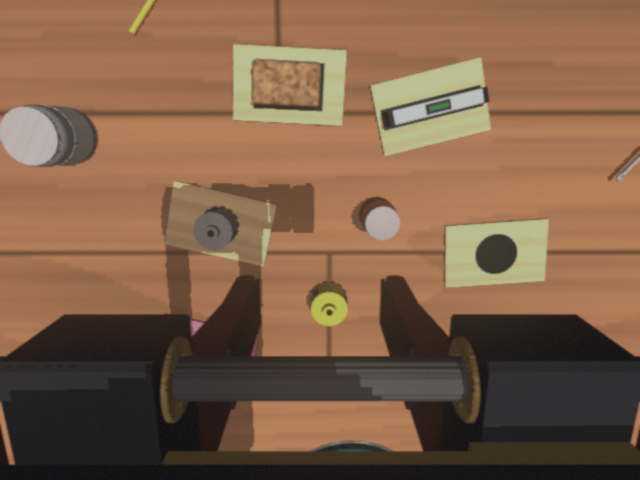

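The block (287,83) and the level (436,107) sit on their outlines within about 1 mm. The saw is parked at (213,230), and its board is free at (496,253). Next is the saw.

```bash
python3 - <<'E'
from h import *
pick(np.array([.4753,.1880])+OFF,0,.013,.085)
place(np.array([.4334,-.1913])+OFF,0,.0125,.085)
go(np.array([.53,.05]),0,.40)
c=capture("wrist");cv2.imwrite("pics/w3.png",c["image"])
for k,v in boards(c).items(): print(k,v)
for k,xy,z in[("saw",B["bS"],.035),("block",B["bB"],.035),("level",B["bL"],.025)]: print(k,tool(c,xy,z,.06))
print(current_clock())
E
```

```text
gap 0.0486114439902476 F 30.00015914440155
after lift 0.04871682947114132 29.99959409236908
contact True [ 0.43280782 -0.1926906   0.01307633]
t 43.15
bB (array([0.65298126, 0.09066418]), [89, 139], -0.051030635833740234)
bL (array([ 0.62636871, -0.08903918]), [89, 140], 0.23909783363342285)
bS (array([ 0.43338531, -0.19134827]), [89, 139], 0.0730290412902832)
blank (array([0.47516968, 0.18839105]), [89, 139], -0.23428595066070557)
saw (array([ 0.43364716, -0.1893259 ]), [49, 49], 0.9470902681350708, 1215, 0.044540807275719636)
block (array([0.6524043 , 0.09215453]), [50, 80], -0.04690074920654297, 3114, 0.04490383729219152)
level (array([ 0.62633167, -0.08951981]), [18, 121], 0.2390918731689453, 1598, 0.03488035361258023)
44.575
```

View pics/w3.png

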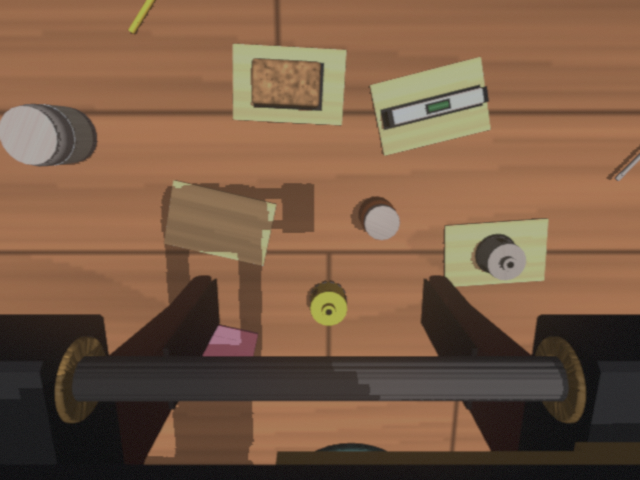

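All three tools stand flat on their own boards within about 2 mm, with the saw at (505,259), and the bystanders haven't moved. I'm handing in.

```bash
python3 -c "
from bench import *
print(close_job())"
```

```text
the job is handed in; nothing more can be done
None
```

The job is handed in: the hole saw was parked on the blank board, and all three tools now stand on their own boards within about 2 mm of centre; block and level are lined up with their outlines, the jar, tin and screwdriver did not visibly move, and about 45 s of the 112 s were used.

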